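# Prove the stop button, then hold the set-up key switch on

### The job

Get the machine ready for set-up: test the emergency stop by pushing its red mushroom button fully down until it stays down, then twist it clockwise as far as it goes so that it comes fully up again. Then take the green key from its wooden stand, push it fully home into the key switch (the pins are sticky, so wiggle it if it hangs), turn it a quarter turn clockwise to the stop and finish while gripping the key and holding it turned against the switch's spring. Do not disturb the measuring tools lying around.

Things in the scene. Friction and masses are not known exactly. Their poses are not given: they have to be found in the camera images.
- stop_box: yellow control box, 90 x 90 mm and 55 mm high, fixed to the bench, red mushroom button on top at its middle. Origin: centre of its underside, z up. A flat black collar (radius 21 mm, top at 58 mm) surrounds the button's stem
- stop_top (a point): centre of the top of the red mushroom button (round cap 40 mm across, 21 mm high; its upright gripping rim lies 5 to 17 mm below this point). Up, this point is 88 mm above the bench (33 mm above the yellow box); pressed, 82 mm. Pushing it down takes about 6 N at the bottom; 12 N is ample
- stop_press (a joint): how far the button is down, m: 0 up, 0.006 fully down. Once down it stays down by itself
- stop_twist (a joint): twist of the red cap, rad: 0 at rest, grows clockwise seen from above, stop at 1.0. A weak spring brings it back to about 0.3 when let go. Twisting a pressed button clockwise drives it up by a cam: it is fully up again by about 0.85 rad. Takes under 0.1 N m
- switch_box: grey control box, 90 x 90 mm and 55 mm high, fixed to the bench, with the key switch on top at its middle. Origin: centre of its underside, z up. Around the plug is a dark steel collar, 44 mm outside, 32 mm inside, top 71.5 mm above the bench. A white mark lies on its own +x side (key goes in along this line) and a green mark on its -y side (quarter-turned)
- slot (a point): centre of the mouth of the key slot in the brass plug, 71 mm above the bench. Turns with the plug: x along the slot's length, z up. The slot is 14 x 5.5 mm (play 1 and 0.75 mm a side) with a 2.5 mm chamfer, open right through 35 mm. Two sticky spring pins at its short ends, 8 and 14 mm down, stand 2 mm into the blade's way; pushing past takes 6 to 12 N, less with wiggling along the slot
- plug (a joint): angle of the plug, rad: 0 at rest (spring-returned, slot along the box's x axis), grows clockwise seen from above, stop at 1.571. The spring pulls back with 0.02 to 0.11 N m and returns it when let go. The key's play in the slot takes up 0.1 to 0.25 rad, so turn the hand that much past the quarter
- key_stand: wooden block, 60 x 60 mm and 45 mm high, fixed to the bench, with a slot along its x axis (15 x 7 mm) in which the key stands. Origin: centre of its underside, z up
- key: key standing upright, blade down. Origin: middle of its shoulder, which rests on the stand's top (45 mm above the bench), later on the plug; z up, x along the blade's width. Green bow above: 30 mm along x, 9 mm thick along y (grip across this), 37 mm high. Blade below: 12 mm along x, 4 mm thick, straight for 21 mm, then a V point to 27 mm. Same after a half turn. 60 g
- micrometer: bystander: micrometer in a grey stand, foot 60 x 90 mm, about 100 mm high, loose, origin under its middle
- ring_gauge: bystander: steel ring, 54 mm across and 20 mm high, loose, origin under its middle
- setting_block: bystander: dark steel block 40 x 60 x 30 mm, loose, origin under its middle
There are look-alikes about, which are no part of the job. There is more than one size of the stop_box; the one meant has the size given above.

How it is judged:
By the outcome, as a careful person would: the job done as asked, in the order asked, and still so for the second after the job is handed in, while the arm keeps its last pose, push and grip.
It also fails if it takes over 72 s, if anything falls off the work surface, if the arm or the gripper's body presses on something with over 40 N, if the wrist force passes 120 N, or if a joint passes its speed limit or range.

### The arm

A 6-joint arm with a two-finger parallel gripper is mounted at the origin on the work surface. World frame = base frame: x ahead of the robot, y to its left, z up, the work surface at z = 0. Lengths are in m, angles in rad, forces in N, time in s.
With the tool pointing down it reaches from about 0.325 to 1 m from the base axis. Payload 5.1 kg.
Tool frame: the origin (TCP) lies on the centre line of the jaws, within the pads' length; the fingertips stand 14 mm ahead of it and the grasp point (between the pads) lies 5 mm behind it (manip.tcp_to_tips is the distance from the TCP to the fingertips, in m); z points along the fingers, y is the line along which they close (so a half turn about z gives the same grasp; the last joint's range is limited). The gripper opens to 85 mm and grips with 20 to 120 N. Pads are 22 mm wide; open, the fingers measure 114 mm over their backs; the gripper's body (76 mm by 85 mm) begins 54 mm behind the grasp point. The pads swing forward as they close: fully open they stand 13 mm farther back than shut.
Start: joints at [-1.324, 0.124, 1.65, -0, 1.367, -0.083], TCP at [0.21, -0.615, 0.213] pointing down, gripper open.
Joint ranges: [-2.61, 2.61], [-1.02, 2.33], [0.03, 2.71], [-1.35, 4.49], [0.32, 2.68], [-2.91, 2.91]. Speed limits (rad/s): [2.57, 2.57, 3.14, 3.14, 3.14, 3.14].

### API

Orientations are given as a unit quaternion [w, x, y, z].
In Python, from cell import manip, viewer gives the robot as it stands.
- The arm moves only by the shell command python3 -m creep 'ROWS' [OPENING] [FORCE]. ROWS is JSON, a list of rows, each an object with "slide": the shift along the world's x, y, z in mm, a list of three; "twist": the turn, a rotation vector about the world's x, y, z in degrees, a list of three. In form: [{"slide": [dx, dy, dz], "twist": [rx, ry, rz]}, ...]. A call has 1 to 8 rows; each row shifts and turns the commanded pose from where the row before left it; what a row does not reach is not made up. A row lasts 1/8 s, in which the tool goes at most 62.5 mm and 10.7 degrees, less where a joint would pass 70% of its speed; a pose out of reach is approached as far as the arm can. A call with a gripper value outside its range is refused whole. OPENING is the finger opening in mm, from 0 to 85.4, set as the call begins (- or left out, the last holds). The fingers move at their own pace and stop on an object; FORCE is the grip in N (left out, the last holds). Time passes only in rows, so rows that do not move let the fingers close. It gives the time, the measured TCP pose, the force, the opening and the grip force at its end, in the units of the state.
- manip.read_state(): the state, without advancing time (a new reading comes with each control period).
- viewer.read_camera(name): name is "side" or "top"; returns a dict with "color" (384x512x3 uint8, red, green, blue), "z_map" (384x512 float32, m along the optical axis (not along the pixel's ray), 0 where there is no reading), "fx", "fy", "cx", "cy" (pixels), "dist" ([k1, k2, p1, p2, k3] as OpenCV has them; the pictures are not rectified), "origin" and "rotation" of the camera in the world. Camera axes: x right, y up, looking along -z (the intrinsics and any distortion apply to the point x, -y, -z); pixel columns grow to the right and rows downward; lengths in m; the calibration is good to about 2 mm. A picture is of the moment at which its call begins.
- manip.close_job(): hands the job in; it is judged then, once.
The state is a dict: "t": time; "joint_pos": joint angles; "qvel": joint speeds; "joint_torque": joint torques, N m; "eef_pos": TCP position; "tool_rot": TCP orientation; "contact_force": force on the tool from outside, world axes, zero at the start; "torque": the same for the moment, N m; "finger_gap": finger opening in m; "gripper_force": force on a finger pad.
Only numpy, scipy, OpenCV 4.12 (cv2) and the standard library are available. Lean on these libraries where they do the work, as an engineer would, in place of code of your own. Each camera call takes 0.05 s, during which the arm holds its last target. There are 200 camera calls.

## Working session

There is one attempt and no reset: what is moved stays moved. The work goes in short steps, Python scripts to look and compute and a shell command to move; the robot and the scene stay as the last step left them, time stands still between calls to the robot, and variables do not carry over. Pictures are saved under pics/ and viewed, at most 10 in all, crops included, and the job is handed in when it is done.

```bash
ls; mkdir -p pics; cat > h.py <<'E'
import numpy as np,cv2
from cell import manip,viewer
def cam(n):
    return viewer.read_camera(n)
def K(c): return np.array([[c['fx'],0,c['cx']],[0,c['fy'],c['cy']],[0,0,1.]])
def rays(c,uv):
    p=cv2.undistortPoints(np.array(uv,float).reshape(-1,1,2),K(c),np.array(c['dist'],float)).reshape(-1,2)
    d=np.c_[p[:,0],-p[:,1],-np.ones(len(p))]
    R=np.array(c['rotation'])
    return np.array(c['origin']),d@R.T
def on_plane(c,uv,z):
    o,d=rays(c,uv); return o+d*((z-o[2])/d[:,2])[:,None]
def depth_pts(c,uv):
    uv=np.array(uv).reshape(-1,2); o,d=rays(c,uv)
    z=c['z_map'][uv[:,1].astype(int),uv[:,0].astype(int)]
    return o+d*z[:,None]
def save(n,c,crop=None,s=1):
    im=c['color'][:,:,::-1]
    if crop: im=im[crop[1]:crop[3],crop[0]:crop[2]]
    cv2.imwrite('pics/'+n,cv2.resize(im,None,fx=s,fy=s,interpolation=cv2.INTER_CUBIC))
E
python3 - <<'E'
from h import *
for n in ('top','side'):
    c=cam(n); print(n,c['origin'],np.round(c['rotation'],3).tolist(),c['fx'],c['dist'])
    save(n+'0.png',c,None,1.5)
    np.save(n+'0.npy',c,allow_pickle=True)
print(manip.read_state())
E
```

```text
pics
top [0.30931411 0.04195754 1.37264423] [0.715, 0.049, -0.063, -0.695] 464.4989798576384 [-0.09941391  0.          0.          0.          0.        ]
side [0.0347158  0.7188671  0.83743619] [-0.276, -0.12, 0.389, 0.871] 413.2583364254185 [-0.13583701  0.          0.          0.          0.        ]
{'t': 0.1, 'joint_pos': array([-1.32362503e+00,  1.24451471e-01,  1.65155899e+00, -1.16245567e-05,
        1.36751493e+00, -8.25944500e-02]), 'qvel': array([-0.00109335, -0.00147001, -0.0030752 ,  0.00107462,  0.00086893,
       -0.00060639]), 'joint_torque': array([ 3.69918980e-04, -4.24930501e+01, -3.66653395e+01, -1.59207593e-04,
        3.94602102e-03,  9.77838823e-06]), 'eef_pos': array([ 0.21030913, -0.61440159,  0.21155575]), 'tool_rot': array([-9.62627404e-04,  9.86436933e-01,  1.64137879e-01, -8.51031576e-05]), 'contact_force': array([-0.69152769,  0.00907108,  0.83781813]), 'torque': array([0.0136351 , 0.01839622, 0.01148022]), 'gripper_force': 0.0, 'finger_gap': 0.08528827737015737}
```

```bash
sed -i "s/    R=np.array(c\['rotation'\])/    w,x,y,z=c['rotation']; R=Rot.from_quat([x,y,z,w]).as_matrix()/; 1a from scipy.spatial.transform import Rotation as Rot" h.py; cat h.py | head -16 | tail -8
```

```text
d=np.c_[p[:,0],-p[:,1],-np.ones(len(p))]
    w,x,y,z=c['rotation']; R=Rot.from_quat([x,y,z,w]).as_matrix()
    return np.array(c['origin']),d@R.T
def on_plane(c,uv,z):
    o,d=rays(c,uv); return o+d*((z-o[2])/d[:,2])[:,None]
def depth_pts(c,uv):
    uv=np.array(uv).reshape(-1,2); o,d=rays(c,uv)
    z=c['z_map'][uv[:,1].astype(int),uv[:,0].astype(int)]
```

View pics/top0.png

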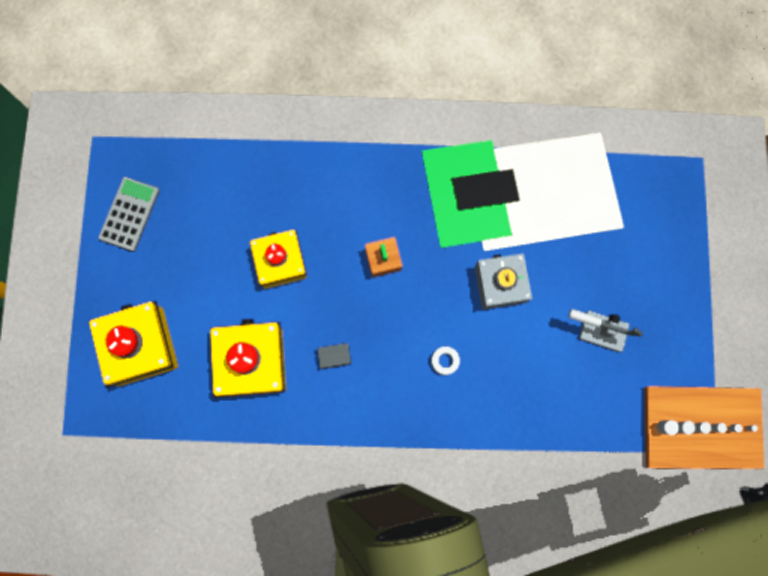

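View pics/side0.png

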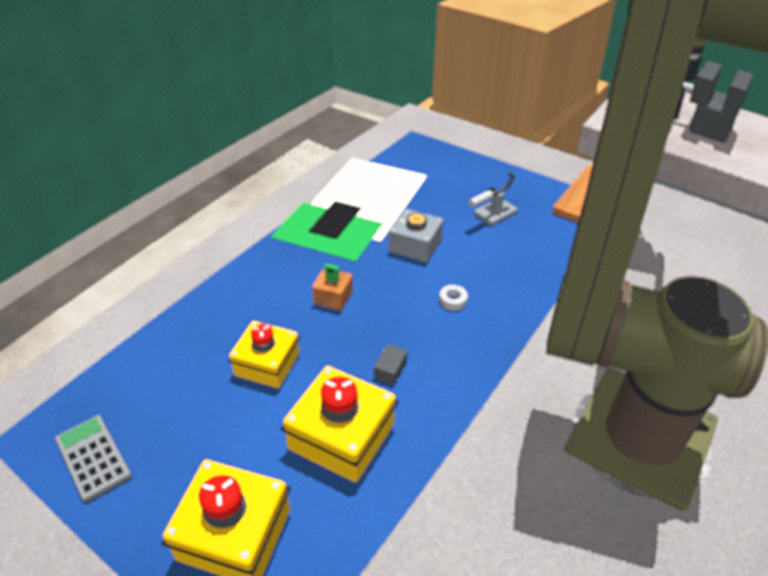

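Top view (at 1.5×): small yellow box at (277,258), with the two larger ones at (132,342) and (247,360). Key stand is at (383,256), switch box (504,280), micrometer (603,330), ring (445,361), block (333,356). The side view agrees.

```bash
cat > m.py <<'E'
from h import *
V,U=np.mgrid[0:384,0:512]; uv=np.c_[U.ravel(),V.ravel()]
for n in ('top','side'):
    c=np.load(n+'0.npy',allow_pickle=True).item()
    P=depth_pts(c,uv); hsv=cv2.cvtColor(c['color'],cv2.COLOR_RGB2HSV).reshape(-1,3).astype(int)
    H,S,Vv=hsv.T
    m={'yellow':(abs(H-27)<6)&(S>150)&(Vv>100),'red':((H<5)|(H>174))&(S>170),'green':(abs(H-62)<12)&(S>120),
       'wood':(H>5)&(H<17)&(S>110),'grey':(S<70)&(Vv>60),'brass':(abs(H-21)<6)&(S>80)}
    def rect(name,mask,zp):
        lab=mask.reshape(384,512).astype(np.uint8)
        k,L,st,ce=cv2.connectedComponentsWithStats(lab)
        for i in range(1,k):
            if st[i,4]<25: continue
            sel=(L.ravel()==i); Q=on_plane(c,uv[sel],zp)
            r=cv2.minAreaRect((Q[:,:2]*1000).astype(np.float32))
            print(n,name,'px',np.round(ce[i]),'n',st[i,4],'rect ctr',np.round(r[0],1),'size',np.round(r[1],1),'ang',round(r[2],1),'z med',np.round(np.percentile(P[sel,2],[5,50,95]),3),'cen',np.round(Q[:,:2].mean(0)*1000,1))
    z=P[:,2]
    work=(P[:,0]>.25)&(P[:,1]>-.65)&(P[:,1]<.75)
    rect('yellowtop',m['yellow']&(z>.045)&work,.055)
    rect('red',m['red']&work&(z>.05),.080)
    rect('greenbow',m['green']&(z>.035)&work,.082)
    rect('wood',m['wood']&(z>.035)&(z<.06)&work,.045)
    rect('greytop',m['grey']&(z>.045)&(z<.062)&work,.055)
    rect('brass',m['brass']&(z>.06)&(z<.085)&work,.071)
    rect('low',(z>.012)&(z<.045)&work&(n=='top'),.025)
    rect('high',(z>.062)&work&(n=='top'),.08)
c=np.load('top0.npy',allow_pickle=True).item()
a=c['color'][140:230,150:370]
a=np.hstack([c['color'][155:215,300:370],c['color'][142:202,225:295]])[:,:,::-1]
cv2.imwrite('pics/crop0.png',cv2.resize(a,None,fx=5.6,fy=5.6,interpolation=cv2.INTER_CUBIC))
E
python3 m.py
```

```text
top yellowtop px [185. 172.] n 734 rect ctr [606.7 232. ] size [91.8 88.9] ang 15.6 z med [0.051 0.056 0.06 ] cen [604.8 231.1]
top yellowtop px [337. 185.] n 82 rect ctr [ 580.5 -212.4] size [29.4 30. ] ang 90.0 z med [0.068 0.072 0.077] cen [ 580.9 -213.2]
top yellowtop px [ 87. 229.] n 1594 rect ctr [433.7 505. ] size [133.2 136.8] ang 19.1 z med [0.073 0.079 0.084] cen [430.8 503.1]
top yellowtop px [165. 240.] n 1702 rect ctr [409.3 279.6] size [132.1 134.2] ang 6.6 z med [0.072 0.08  0.085] cen [407.5 278.1]
top red px [184. 170.] n 94 rect ctr [607.5 232.3] size [35.4 32.3] ang 46.8 z med [0.08  0.088 0.092] cen [606.1 230.9]
top red px [ 82. 227.] n 254 rect ctr [432.  511.5] size [54.3 54.7] ang 4.6 z med [0.112 0.125 0.129] cen [432.1 510.3]
top red px [162. 239.] n 243 rect ctr [409.4 283.7] size [54.4 51.9] ang 65.7 z med [0.117 0.125 0.13 ] cen [408.2 282.4]
top greenbow px [255. 168.] n 30 rect ctr [617.3  26.6] size [29.7  8.3] ang 15.3 z med [0.079 0.083 0.086] cen [617.   26.7]
top wood px [255. 171.] n 350 rect ctr [618.   27.1] size [61.8 59.9] ang 16.2 z med [0.04
[... 5465 characters left out ...]
ize [31.5 15.1] ang 48.7 z med [0.056 0.058 0.061] cen [600.8 242.2]
side brass px [277. 146.] n 66 rect ctr [ 576.1 -205.1] size [32.5 32.5] ang 35.6 z med [0.067 0.07  0.074] cen [ 575.5 -205.4]
side brass px [225. 278.] n 158 rect ctr [408.3 277.8] size [60.1 72.6] ang 38.7 z med [0.076 0.078 0.083] cen [399.7 292.9]
side brass px [227. 291.] n 389 rect ctr [372.6 304.8] size [175.1 103.2] ang 54.0 z med [0.061 0.069 0.077] cen [376.2 317.3]
side brass px [155. 360.] n 476 rect ctr [425.9 504.8] size [133.8 134.5] ang 17.3 z med [0.061 0.071 0.077] cen [391.6 528.8]
side brass px [145. 350.] n 184 rect ctr [420.6 518.4] size [62.2 40.1] ang 39.0 z med [0.076 0.079 0.083] cen [420.9 525.7]
```

View pics/crop0.png

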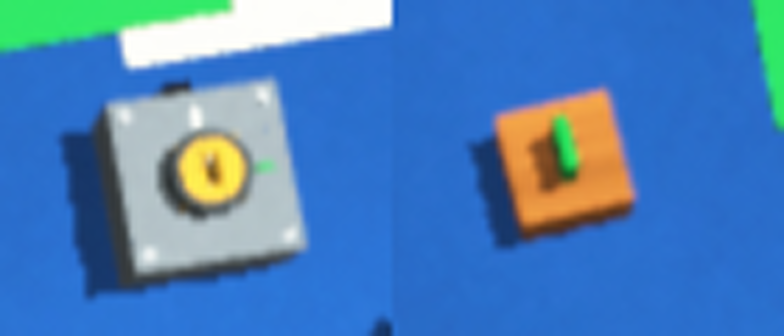

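Crop: the white mark is at (196,116), above the plug at (210,172), so the slot's x axis points up the picture at a yaw of about 9.6°. Key yaw is about 15.5°. The small yellow box measures 90 mm, so it is the target. Moving above it now.

```bash
R='x'; python3 -m creep '[{"slide":[24.5,53,3],"twist":[0,0,8]},{"slide":[24.5,53,3],"twist":[0,0,8]},{"slide":[24.5,53,3],"twist":[0,0,8]},{"slide":[24.5,53,3],"twist":[0,0,8]},{"slide":[24.5,53,3],"twist":[0,0,8]},{"slide":[24.5,53,3],"twist":[0,0,8]},{"slide":[24.5,53,3],"twist":[0,0,8]},{"slide":[24.5,53,3],"twist":[0,0,8]}]' 85
```

```text
t: 1.1
eef_pos: [0.4067, -0.189, 0.2365]
tool_rot: [-0.0, 0.748, 0.664, 0.0]
contact_force: [0.7, 0.3, -0.7]
finger_gap: 0.0851
gripper_force: 0.0
```

```bash
python3 -m creep '[{"slide":[24.5,53,3],"twist":[0,0,8]},{"slide":[24.5,53,3],"twist":[0,0,8]},{"slide":[24.5,53,3],"twist":[0,0,8]},{"slide":[24.5,53,3],"twist":[0,0,8]},{"slide":[24.5,53,3],"twist":[0,0,8]},{"slide":[24.5,53,3],"twist":[0,0,8]},{"slide":[24.5,53,3],"twist":[0,0,8]},{"slide":[0,0,0],"twist":[0,0,0]}]'
```

```text
t: 2.1
eef_pos: [0.5784, 0.1832, 0.2566]
tool_rot: [-0.001, 0.349, 0.937, -0.0]
contact_force: [-0.3, -1.3, 0.6]
finger_gap: 0.0847
gripper_force: 0.0
```

```bash
python3 -m creep '[{"slide":[13,25.5,-25],"twist":[0,0,0]},{"slide":[13.5,25.5,-25],"twist":[0,0,0]},{"slide":[0,0,-40],"twist":[0,0,0]},{"slide":[0,0,-40],"twist":[0,0,0]},{"slide":[0,0,-25],"twist":[0,0,0]},{"slide":[0,0,-20],"twist":[0,0,0]},{"slide":[0,0,0],"twist":[0,0,0]}]' 75
```

```text
t: 2.98
eef_pos: [0.6031, 0.2301, 0.0807]
tool_rot: [-0.002, 0.351, 0.936, -0.001]
contact_force: [0.4, -0.1, 0.3]
finger_gap: 0.075
gripper_force: 0.0
```

```bash
python3 - <<'E'
from h import *
a=cam('side');b=cam('top')
A=a['color'][170:290,110:260];B=b['color'][110:230,110:260]
cv2.imwrite('pics/p1.png',cv2.resize(np.hstack([A,B])[:,:,::-1],None,fx=2.6,fy=2.6,interpolation=cv2.INTER_CUBIC))
E
```

```text
(no output)
```

View pics/p1.png

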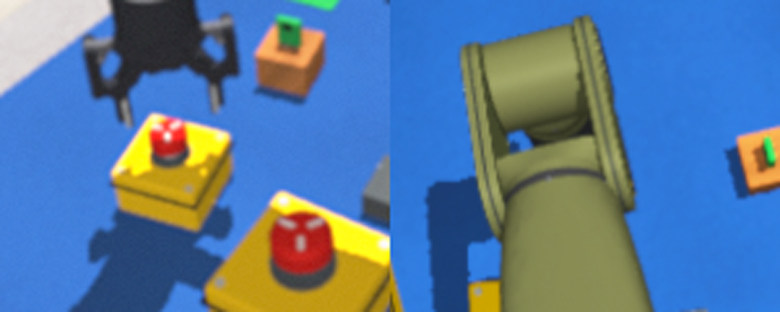

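```bash
cat >> h.py <<'E'
def proj(c,P):
    w,x,y,z=c['rotation']; R=Rot.from_quat([x,y,z,w]).as_matrix()
    q=(np.atleast_2d(P)-c['origin'])@R; q=q*[1,-1,-1]
    return cv2.projectPoints(q,np.zeros(3),np.zeros(3),K(c),np.array(c['dist'],float))[0].reshape(-1,2)
E
python3 - <<'E'
from h import *
print(manip.read_state()['t'])
a=cam('side'); s=manip.read_state();print(s['eef_pos'],s['t'])
print(proj(a,[s['eef_pos'],[.607,.232,.088]]))
A=a['color'][170:290,110:260]
cv2.imwrite('pics/p2.png',cv2.resize(A[:,:,::-1],None,fx=4,fy=4,interpolation=cv2.INTER_CUBIC))
E
```

```text
3.075
[0.60549931 0.23109902 0.08434984] 3.125
[[175.52778819 220.03213056]
 [174.67991657 218.98854746]]
```

View pics/p2.png

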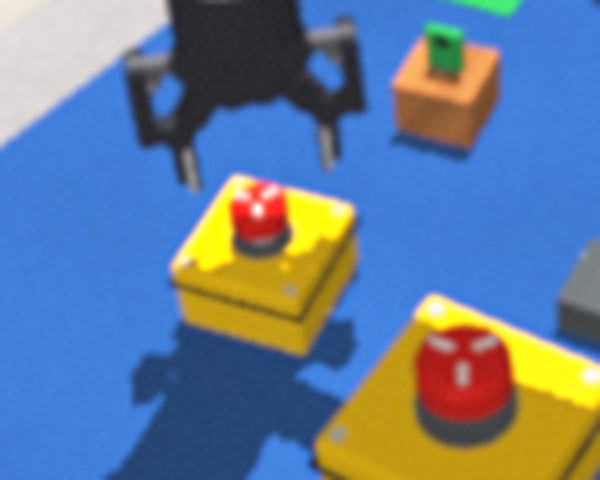

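Side view: the open jaws straddle the button. Fingertips are at crop (190,187) and (330,165), cap top at (258,195). The tips look slightly high or far, so I'll check with depth.

```bash
python3 - <<'E'
from h import *
a=cam('side'); s=manip.read_state();print(s['eef_pos'],s['tool_rot'])
V,U=np.mgrid[170:290,110:260]; uv=np.c_[U.ravel(),V.ravel()]
P=depth_pts(a,uv); q=cv2.cvtColor(a['color'],cv2.COLOR_RGB2HSV)[uv[:,1],uv[:,0]].astype(int)
y=Rot.from_quat(s['tool_rot'][[1,2,3,0]]).as_matrix()
L=(P-s['eef_pos'])@y
m=(q[:,1]<110)&(P[:,2]>.06)&(P[:,2]<.14)&(np.hypot(P[:,0]-.605,P[:,1]-.232)<.08)
for sg in (-1,1):
    f=m&(L[:,1]*sg>.025); t=L[f]
    print(sg,f.sum(),'tip toolz',np.sort(t[:,2])[-6:].round(4),'medians of lowest',np.median(t[t[:,2]>np.sort(t[:,2])[-12]],0).round(4))
r=((q[:,0]<5)|(q[:,0]>174))&(q[:,1]>170)&(P[:,2]>.06)&(np.hypot(P[:,0]-.605,P[:,1]-.232)<.05)
print('cap', P[r].mean(0),np.percentile(P[r],[2,98],0))
E
```

```text
[0.60563998 0.2312424  0.08460883] [1.20176900e-03 3.51166228e-01 9.36311937e-01 8.90848612e-04]
-1 27 tip toolz [-0.0375 -0.0368 -0.0347 -0.034  -0.0334 -0.0331] medians of lowest [ 0.0107 -0.0441 -0.0375]
1 32 tip toolz [-0.0363 -0.035  -0.0342 -0.0338 -0.0326 -0.0303] medians of lowest [ 0.01    0.0407 -0.0363]
cap [0.59871662 0.24242279 0.08282399] [[0.58736936 0.22784233 0.07350212]
 [0.61431277 0.2536278  0.08880983]]
```

```bash
python3 - <<'E'
from h import *
a=cam('side'); s=manip.read_state()
V,U=np.mgrid[170:290,110:260]; uv=np.c_[U.ravel(),V.ravel()]
P=depth_pts(a,uv); rgb=a['color'][uv[:,1],uv[:,0]]
y=Rot.from_quat(s['tool_rot'][[1,2,3,0]]).as_matrix()
L=(P-s['eef_pos'])@y
for sg in (-1,1):
    f=(L[:,1]*sg>.025)&(L[:,1]*sg<.07)&(abs(L[:,0])<.03)&(P[:,2]>.065)
    o=np.argsort(-L[f][:,2])[:14]
    for i in o: print(sg,uv[f][i],(L[f][i]*1000).round(0),rgb[f][i])
E
```

```text
-1 [190 210] [  3. -40. -29.] [ 99 112 144]
-1 [193 211] [  9. -46. -30.] [ 92 132 203]
-1 [192 211] [ 10. -44. -32.] [114 133 177]
-1 [193 209] [  5. -47. -33.] [ 84 101 140]
-1 [191 211] [ 12. -41. -34.] [112 121 150]
-1 [191 210] [ 10. -42. -36.] [127 129 140]
-1 [189 204] [-12. -40. -36.] [ 86 100 140]
-1 [192 210] [ 11. -44. -37.] [122 132 160]
-1 [191 209] [  8. -42. -38.] [126 128 133]
-1 [194 208] [  7. -50. -38.] [ 53  76 125]
-1 [193 208] [  7. -47. -39.] [77 81 98]
-1 [195 208] [  9. -52. -39.] [ 56 103 177]
-1 [190 209] [ 10. -40. -40.] [104 112 139]
-1 [192 209] [ 12. -44. -40.] [121 127 141]
1 [159 211] [-10.  37. -31.] [ 67  95 151]
1 [157 217] [ 11.  43. -31.] [102 135 194]
1 [158 217] [ 12.  41. -32.] [107 130 177]
1 [159 216] [ 10.  38. -33.] [103 117 151]
1 [156 215] [  5.  45. -33.] [ 92 103 133]
1 [158 216] [ 11.  40. -34.] [128 134 150]
1 [155 215] [  8.  47. -36.] [ 58  81 130]
1 [157 216] [ 13.  42. -37.] [121 135 169]
1 [159 212] [  2.  36. -38.] [ 71  93 144]
1 [154 214] [  6.  49. -39.] [ 53  82 136]
1 [159 215] [ 13.  37. -39.] [ 99 111 142]
1 [156 214] [  8.  44. -39.] [94 94 98]
1 [155 214] [  8.  46. -40.] [55 62 83]
1 [157 215] [ 13.  42. -40.] [131 135 145]
```

```bash
python3 - <<'E'
from h import *
a=cam('side'); s=manip.read_state(); print(s['t'],s['eef_pos'],s['qvel'].round(4),s['joint_pos'].round(4),s['finger_gap'])
a=cam('side'); s=manip.read_state(); print(s['t'],s['eef_pos'],s['joint_pos'].round(4))
V,U=np.mgrid[130:290,110:260]; uv=np.c_[U.ravel(),V.ravel()]
P=depth_pts(a,uv); rgb=a['color'][uv[:,1],uv[:,0]].astype(int)
y=Rot.from_quat(s['tool_rot'][[1,2,3,0]]).as_matrix()
L=(P-s['eef_pos'])@y
f=(rgb.max(1)<60)&(abs(L[:,1])<.03)&(abs(L[:,0])<.08)&(P[:,2]>.1)
print(f.sum(),'body toolz max',(np.sort(L[f][:,2])[-8:]*1000).round(), 'x,y range',(np.percentile(L[f],[3,97],0)*1000).round())
A=a['color'][150:230,130:220]
cv2.imwrite('pics/p3.png',cv2.resize(A[:,:,::-1],None,fx=6,fy=6,interpolation=cv2.INTER_CUBIC))
E
```

```text
3.275 [0.60548291 0.23129915 0.0844646 ] [ 0.0005  0.0032  0.0058 -0.      0.0006  0.0008] [ 0.2821  0.2251  1.76   -0.      1.1537 -0.5713] 0.0746739657307926
3.325 [0.60526624 0.23125672 0.0841052 ] [ 0.2822  0.2253  1.7604 -0.      1.1537 -0.5712]
984 body toolz max [-98. -98. -98. -97. -97. -96. -96. -96.] x,y range [[  10.  -28. -304.]
 [  62.   29. -102.]]
```

View pics/p3.png

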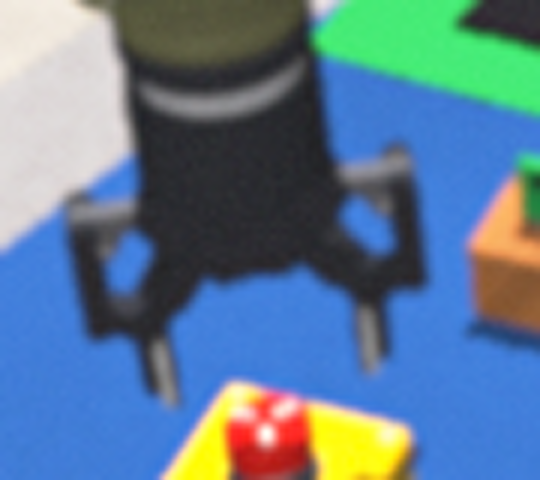

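Side crop: fingertips at about (165,400) and (370,365), body bottom at (250,275). By depth the whole gripper sits about 35 mm higher than the state says. Checking the tip length and tilt before going on.

```bash
python3 - <<'E'
from h import *
print(manip.tcp_to_tips,[x for x in dir(manip) if x[0]!='_'],[x for x in dir(viewer) if x[0]!='_'])
a=cam('side'); s=manip.read_state(); print(s['t'],s['eef_pos'])
V,U=np.mgrid[0:384,0:512]; uv=np.c_[U.ravel(),V.ravel()]
P=depth_pts(a,uv); rgb=a['color'].reshape(-1,3).astype(int)
f=(rgb.max(1)<70)&(P[:,2]>.17)&(P[:,2]<.27)&(np.hypot(P[:,0]-.605,P[:,1]-.231)<.09)
for z in np.arange(.17,.27,.02):
    g=f&(abs(P[:,2]-z-.01)<.01)
    print(round(z+.01,2),g.sum(),np.median(P[g],0).round(3),np.percentile(P[g],[2,98],0).round(3)[:,:2].tolist())
# depth consistency: bench plane, box tops
for n,x,y in (('bench',.5,.05),('bench2',.7,.35)):
    u=proj(a,[[x,y,0]]).round(); print(n,depth_pts(a,u).round(4),a['z_map'][int(u[0,1]),int(u[0,0])])
t=cam('top')
P=depth_pts(t,uv); d=np.hypot(P[:,0]-.605,P[:,1]-.231)
f=(P[:,2]>.1)&(d<.1); print('top cam min/max z near',np.percentile(P[f],[0,2,50,98],0).round(3))
E
```

```text
0.014 ['MotionError', 'close_job', 'read_state', 'tcp_to_tips'] ['read_camera']
3.375 [0.60506634 0.23120674 0.08382959]
0.18 175 [0.599 0.241 0.182] [[0.553, 0.19], [0.638, 0.286]]
0.2 242 [0.596 0.239 0.202] [[0.555, 0.191], [0.637, 0.285]]
0.22 98 [0.589 0.233 0.214] [[0.554, 0.192], [0.635, 0.284]]
0.24 176 [0.577 0.254 0.242] [[0.566, 0.219], [0.611, 0.268]]
0.26 205 [0.577 0.256 0.26 ] [[0.565, 0.221], [0.61, 0.269]]
bench [[ 5.008e-01  5.080e-02 -5.000e-04]] 1.1659368
bench2 [[0.6964 0.3535 0.0048]] 1.0603392
top cam min/max z near [[0.505 0.154 0.241]
 [0.511 0.162 0.299]
 [0.581 0.222 0.416]
 [0.641 0.28  0.464]]
```

```bash
python3 -m creep '[{"slide":[0,0,20],"twist":[0,0,0]},{"slide":[0,0,20],"twist":[0,0,0]},{"slide":[0,0,0],"twist":[0,0,0]},{"slide":[0,0,0],"twist":[0,0,0]},{"slide":[0,0,0],"twist":[0,0,0]},{"slide":[0,0,0],"twist":[0,0,0]},{"slide":[0,0,0],"twist":[0,0,0]},{"slide":[0,0,0],"twist":[0,0,0]}]' 0 40
python3 -m creep '[{"slide":[0,0,-7],"twist":[0,0,0]},{"slide":[0,0,-7],"twist":[0,0,0]},{"slide":[0,0,-3],"twist":[0,0,0]},{"slide":[0,0,0],"twist":[0,0,0]}]'
python3 - <<'E'
from h import *
a=cam('side'); s=manip.read_state(); print(s)
A=a['color'][160:260,120:250]
cv2.imwrite('pics/p4.png',cv2.resize(A[:,:,::-1],None,fx=5,fy=5,interpolation=cv2.INTER_CUBIC))
print((proj(a,[s['eef_pos'],s['eef_pos']-[0,0,.014]])-[120,160])*5)
E
```

```text
t: 4.42
eef_pos: [0.6044, 0.231, 0.1225]
tool_rot: [-0.0, 0.351, 0.936, -0.0]
contact_force: [0.7, -1.0, -0.8]
finger_gap: -0.0001
gripper_force: 0.0
t: 4.92
eef_pos: [0.6041, 0.2309, 0.1051]
tool_rot: [-0.0, 0.351, 0.936, -0.0]
contact_force: [-1.2, -0.5, 0.2]
finger_gap: -0.0
gripper_force: 0.0
{'t': 4.975, 'joint_pos': array([ 2.82152883e-01,  2.03060998e-01,  1.74757879e+00,  1.33300309e-05,
        1.19130167e+00, -5.71210220e-01]), 'qvel': array([-7.78432869e-05, -4.72733917e-03, -5.09702616e-03,  1.09020525e-03,
        5.26501852e-04,  2.70912081e-05]), 'joint_torque': array([-1.99265028e-04, -4.33366656e+01, -3.39291251e+01, -2.97677616e-04,
        6.31639748e-03, -1.28102772e-05]), 'eef_pos': array([0.6043897 , 0.231015  , 0.10550489]), 'tool_rot': array([-1.43501309e-04,  3.51075132e-01,  9.36347276e-01, -9.93143187e-05]), 'contact_force': array([ 0.03786516, -0.28959897,  0.21300329]), 'torque': array([-0.01652345,  0.00188768,  0.00102005]), 'gripper_force': 0.0, 'finger_gap': 0.00019675491582423995}
[[274.37981099 271.55830016]
 [277.68846337 291.120156  ]]
```

View pics/p4.png

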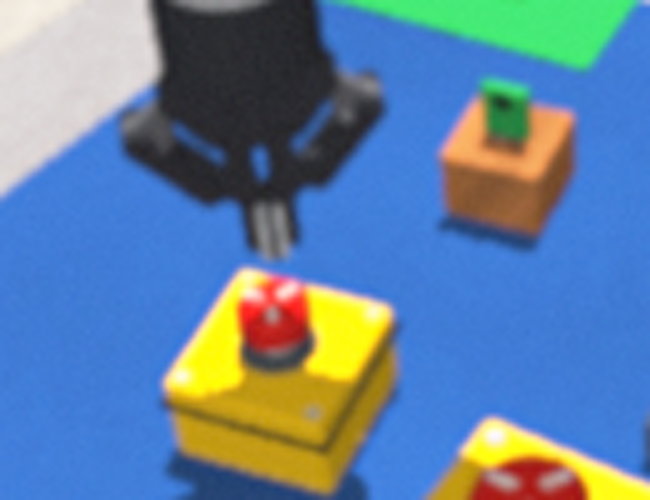

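Closed fingertips are at crop (270,258) and the cap top at (273,290), so there is still visible clearance. I'll feel for contact in small steps.

```bash
python3 -m creep '[{"slide":[0,0,-2],"twist":[0,0,0]},{"slide":[0,0,-2],"twist":[0,0,0]},{"slide":[0,0,0],"twist":[0,0,0]}]'
python3 -m creep '[{"slide":[0,0,-1],"twist":[0,0,0]},{"slide":[0,0,-1],"twist":[0,0,0]},{"slide":[0,0,0],"twist":[0,0,0]}]'
```

```text
t: 5.35
eef_pos: [0.6043, 0.231, 0.1015]
tool_rot: [-0.0, 0.351, 0.936, -0.0]
contact_force: [-0.6, 0.6, 0.1]
finger_gap: -0.0
gripper_force: 0.0
t: 5.72
eef_pos: [0.6044, 0.231, 0.0996]
tool_rot: [-0.0, 0.351, 0.936, -0.0]
contact_force: [-0.6, 0.6, -0.3]
finger_gap: 0.0001
gripper_force: 0.0
```

```bash
python3 -m creep '[{"slide":[0,0,-2],"twist":[0,0,0]},{"slide":[0,0,-2],"twist":[0,0,0]},{"slide":[0,0,0],"twist":[0,0,0]}]'
python3 -m creep '[{"slide":[0,0,-2],"twist":[0,0,0]},{"slide":[0,0,-2],"twist":[0,0,0]},{"slide":[0,0,0],"twist":[0,0,0]}]'
```

```text
t: 6.1
eef_pos: [0.6042, 0.231, 0.0953]
tool_rot: [-0.0, 0.351, 0.936, -0.0]
contact_force: [-0.6, -0.7, 0.8]
finger_gap: -0.0
gripper_force: 0.0
t: 6.48
eef_pos: [0.6043, 0.231, 0.0914]
tool_rot: [-0.0, 0.351, 0.936, -0.0]
contact_force: [-0.7, 0.3, 0.4]
finger_gap: -0.0002
gripper_force: 0.0
```

```bash
cat > tip.py <<'E'
from h import *
a=cam('side'); s=manip.read_state(); print(s['eef_pos'].round(4))
V,U=np.mgrid[0:384,0:512]; uv=np.c_[U.ravel(),V.ravel()]
P=depth_pts(a,uv); hsv=cv2.cvtColor(a['color'],cv2.COLOR_RGB2HSV).reshape(-1,3).astype(int)
e=s['eef_pos']
f=(hsv[:,1]<90)&(P[:,2]>e[2]-.03)&(P[:,2]<e[2]+.05)&(np.hypot(P[:,0]-e[0],P[:,1]-e[1])<.03)
Q=P[f]; o=np.argsort(Q[:,2])
print(len(Q)); 
for i in o[:24:2]: print(uv[f][i],(Q[i]*1000).round(0),hsv[f][i])
r=((hsv[:,0]<5)|(hsv[:,0]>174))&(hsv[:,1]>170)&(np.hypot(P[:,0]-.605,P[:,1]-.232)<.05)&(P[:,2]>.06)
print('cap px',uv[r].min(0),uv[r].max(0),'z max',np.percentile(P[r][:,2],[50,95]))
E
python3 tip.py
```

```text
[0.6044 0.231  0.0916]
78
[169 219] [620. 239.  86.] [  8  81 255]
[178 216] [609. 218.  86.] [172  81 250]
[177 218] [605. 226.  88.] [  3  83 249]
[174 222] [601. 241.  88.] [  3  65 181]
[171 219] [615. 238.  88.] [  2  86 254]
[170 218] [619. 237.  89.] [ 15  47 255]
[171 218] [616. 236.  89.] [  5  72 255]
[177 214] [593. 234. 116.] [118  47 156]
[176 214] [594. 236. 117.] [150  22 118]
[175 214] [594. 239. 119.] [168  30 112]
[172 213] [603. 241. 119.] [ 20  13 120]
[178 212] [593. 230. 120.] [112  54 122]
cap px [168 216] [180 229] z max [0.08535783 0.08874847]
```

The clouds agree: the fingertips are truly about 36 mm higher than stated. First contact should come at state z≈0.066.

```bash
python3 -m creep '[{"slide":[0,0,-5],"twist":[0,0,0]},{"slide":[0,0,-5],"twist":[0,0,0]},{"slide":[0,0,-5],"twist":[0,0,0]},{"slide":[0,0,-3],"twist":[0,0,0]},{"slide":[0,0,0],"twist":[0,0,0]}]'
python3 -m creep '[{"slide":[0,0,-2],"twist":[0,0,0]},{"slide":[0,0,-2],"twist":[0,0,0]},{"slide":[0,0,0],"twist":[0,0,0]}]'; python3 tip.py
```

```text
t: 7.15
eef_pos: [0.6042, 0.2309, 0.0732]
tool_rot: [-0.0, 0.351, 0.936, -0.0]
contact_force: [0.4, -0.5, 0.3]
finger_gap: -0.0001
gripper_force: 0.0
t: 7.52
eef_pos: [0.6044, 0.231, 0.0695]
tool_rot: [-0.0, 0.351, 0.936, -0.0]
contact_force: [0.4, -0.6, -0.5]
finger_gap: -0.0001
gripper_force: 0.0
[0.6044 0.231  0.0697]
119
[175 231] [602. 242.  55.] [173  11  96]
[181 229] [594. 228.  55.] [120  10  73]
[173 231] [606. 245.  56.] [163  21  87]
[179 231] [593. 237.  57.] [103  25  72]
[178 232] [592. 241.  57.] [90  4 72]
[180 229] [595. 230.  57.] [158  28  73]
[176 231] [599. 242.  57.] [150   8  90]
[174 232] [600. 247.  57.] [107  29  78]
[178 230] [596. 236.  58.] [177  28  92]
[174 230] [604. 243.  58.] [179  80 141]
[172 231] [606. 248.  58.] [167  29  79]
[170 231] [610. 251.  58.] [109  28  73]
cap px [168 221] [180 229] z max [0.08355312 0.08849662]
```

```bash
for i in 1; do python3 -m creep '[{"slide":[0,0,-1],"twist":[0,0,0]},{"slide":[0,0,-1],"twist":[0,0,0]},{"slide":[0,0,0],"twist":[0,0,0]}]'; python3 -m creep '[{"slide":[0,0,-1],"twist":[0,0,0]},{"slide":[0,0,-1],"twist":[0,0,0]},{"slide":[0,0,0],"twist":[0,0,0]}]'; python3 -m creep '[{"slide":[0,0,-1],"twist":[0,0,0]},{"slide":[0,0,-1],"twist":[0,0,0]},{"slide":[0,0,0],"twist":[0,0,0]}]'; done | grep -E 'eef|contact'
```

```text
eef_pos: [0.6047, 0.2311, 0.0682]
contact_force: [-0.9, -0.6, 3.1]
eef_pos: [0.6046, 0.2311, 0.0658]
contact_force: [-0.4, -0.6, 3.7]
eef_pos: [0.6046, 0.2311, 0.0637]
contact_force: [-0.4, 0.3, 3.4]
```

Contact at state z≈0.068, so closed tips are at state z + 0.020. Pressing on to the bottom.

```bash
(python3 -m creep '[{"slide":[0,0,-1],"twist":[0,0,0]},{"slide":[0,0,-0.5],"twist":[0,0,0]},{"slide":[0,0,0],"twist":[0,0,0]}]'; python3 -m creep '[{"slide":[0,0,-0.5],"twist":[0,0,0]},{"slide":[0,0,-0.3],"twist":[0,0,0]},{"slide":[0,0,0],"twist":[0,0,0]}]')| grep -E 'eef|contact'
```

```text
eef_pos: [0.6048, 0.2311, 0.0631]
contact_force: [-2.1, -1.0, 6.9]
eef_pos: [0.6049, 0.2312, 0.063]
contact_force: [-3.2, -0.4, 10.3]
```

```bash
(python3 -m creep '[{"slide":[0,0,-0.5],"twist":[0,0,0]},{"slide":[0,0,-0.3],"twist":[0,0,0]},{"slide":[0,0,0],"twist":[0,0,0]}]'; python3 -m creep '[{"slide":[0,0,10],"twist":[0,0,0]},{"slide":[0,0,20],"twist":[0,0,0]},{"slide":[0,0,10],"twist":[0,0,0]},{"slide":[0,0,0],"twist":[0,0,0]},{"slide":[0,0,0],"twist":[0,0,0]},{"slide":[0,0,0],"twist":[0,0,0]}]' 65)| grep -E 'eef|contact|gap'; python3 tip.py | tail -1; python3 - <<'E'
from h import *
a=cam('side')
print('cap top expected px up/pressed',proj(a,[[.605,.232,.088],[.605,.232,.082]]))
E
```

```text
eef_pos: [0.605, 0.2312, 0.0629]
contact_force: [-4.6, -2.3, 13.0]
finger_gap: 0.0
eef_pos: [0.6039, 0.2309, 0.0997]
contact_force: [-0.5, -0.0, 0.3]
finger_gap: 0.0647
cap px [169 219] [181 231] z max [0.07747155 0.08253548]
cap top expected px up/pressed [[175.26056189 219.31869064]
 [175.5417939  220.96588078]]
```

Cap top is now at 0.0825 and stays there, so it is latched. Next, go down over it and grip.

```bash
(python3 -m creep '[{"slide":[0,0,-20],"twist":[0,0,0]},{"slide":[0,0,-20],"twist":[0,0,0]},{"slide":[0,0,-12],"twist":[0,0,0]},{"slide":[0,0,-5],"twist":[0,0,0]},{"slide":[0,0,0],"twist":[0,0,0]}]'; python3 -m creep '[{"slide":[0,0,0],"twist":[0,0,0]},{"slide":[0,0,0],"twist":[0,0,0]},{"slide":[0,0,0],"twist":[0,0,0]},{"slide":[0,0,0],"twist":[0,0,0]}]' 30 25)
```

```text
t: 11.3
eef_pos: [0.6043, 0.231, 0.0431]
tool_rot: [-0.0, 0.351, 0.936, -0.0]
contact_force: [0.4, -0.4, -0.3]
finger_gap: 0.0648
gripper_force: 0.0
t: 11.8
eef_pos: [0.6092, 0.2346, 0.047]
tool_rot: [0.004, 0.351, 0.936, 0.006]
contact_force: [9.3, 9.8, -2.9]
finger_gap: 0.0377
gripper_force: 28.0
```

```bash
python3 -m creep '[{"slide":[2,2.2,0],"twist":[0,0,0]},{"slide":[2,2.2,0],"twist":[0,0,0]},{"slide":[0,0,0],"twist":[0,0,0]},{"slide":[0,0,0],"twist":[0,0,0]}]';  python3 - <<'E'
from h import *
a=cam('side');s=manip.read_state();print(s['eef_pos'],s['contact_force'],s['torque'],s['finger_gap'])
A=a['color'][170:260,130:230]
cv2.imwrite('pics/p5.png',cv2.resize(A[:,:,::-1],None,fx=6,fy=6,interpolation=cv2.INTER_CUBIC))
E
```

```text
t: 12.3
eef_pos: [0.6093, 0.2348, 0.0463]
tool_rot: [0.001, 0.351, 0.936, -0.0]
contact_force: [-3.6, -3.3, 9.8]
finger_gap: 0.0381
gripper_force: 29.0
[0.60925924 0.23481959 0.04630984] [-3.48445921 -2.75950501  9.80073683] [-0.66330599  0.66825215 -0.00684158] 0.03792079732627024
```

View pics/p5.png

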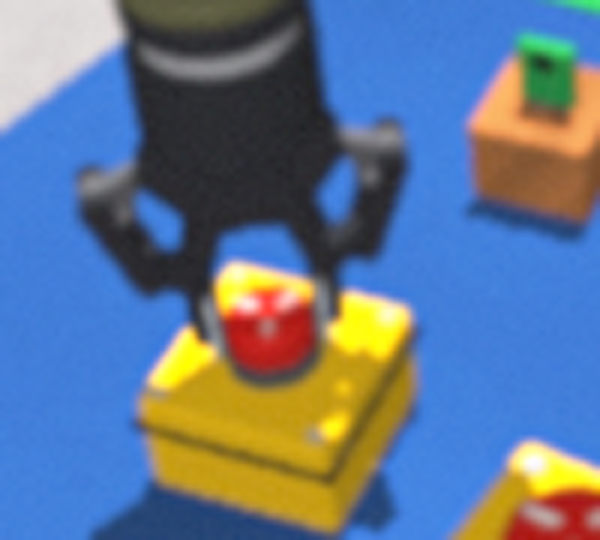

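The cap (266,330) sits centred between the pads. Upward reaction is 10 N, so I'll relieve it, then twist clockwise while rising 6 mm.

```bash
(python3 -m creep '[{"slide":[-1,-1,3],"twist":[0,0,0]},{"slide":[0,0,0],"twist":[0,0,0]}]'; python3 -m creep '[{"slide":[0,0,1],"twist":[0,0,-9]},{"slide":[0,0,1.1],"twist":[0,0,-9]},{"slide":[0,0,1.1],"twist":[0,0,-9]},{"slide":[0,0,0],"twist":[0,0,0]}]' ;python3 -m creep '[{"slide":[0,0,1.1],"twist":[0,0,-9]},{"slide":[0,0,1.1],"twist":[0,0,-9]},{"slide":[0,0,0.6],"twist":[0,0,-9]},{"slide":[0,0,0],"twist":[0,0,0]}]')|grep -vE '^t:'; python3 -c "
from h import *
print(manip.read_state()['torque'])"
```

```text
eef_pos: [0.6091, 0.2347, 0.0477]
tool_rot: [0.002, 0.351, 0.936, 0.001]
contact_force: [5.0, 1.7, -0.1]
finger_gap: 0.0381
gripper_force: 28.2
eef_pos: [0.609, 0.2347, 0.0501]
tool_rot: [0.001, 0.56, 0.828, 0.002]
contact_force: [5.9, 1.2, -2.7]
finger_gap: 0.038
gripper_force: 27.9
eef_pos: [0.6089, 0.2348, 0.0526]
tool_rot: [0.001, 0.738, 0.675, 0.002]
contact_force: [7.3, 2.3, -3.4]
finger_gap: 0.0376
gripper_force: 27.9
[ 0.33093273 -0.95283391  0.11398678]
```

```bash
(python3 -m creep '[{"slide":[0.5,0,0.5],"twist":[0,0,-6]},{"slide":[0,0,0.5],"twist":[0,0,-6]},{"slide":[0,0,0],"twist":[0,0,0]}]'; python3 -c "
from h import *
print(manip.read_state()['torque'])";python3 -m creep '[{"slide":[0,0,0.5],"twist":[0,0,-6]},{"slide":[0,0,0],"twist":[0,0,0]}]')|grep -vE '^t:'; python3 -c "
from h import *
print(manip.read_state()['torque'])"
```

```text
eef_pos: [0.6088, 0.2343, 0.053]
tool_rot: [0.001, 0.804, 0.595, 0.001]
contact_force: [5.5, 0.7, -5.0]
finger_gap: 0.0383
gripper_force: 27.9
[ 0.08065032 -0.91812492  0.42641912]
eef_pos: [0.6086, 0.2341, 0.0533]
tool_rot: [0.001, 0.834, 0.552, 0.001]
contact_force: [5.3, 0.9, -4.6]
finger_gap: 0.0377
gripper_force: 27.0
[-0.03120474 -0.90693941  0.38556275]
```

Torque has jumped to 0.43 N·m, so it is at the stop, and the cap has risen. Release, lift and verify while moving to the key.

```bash
(python3 -m creep '[{"slide":[0,0,0],"twist":[0,0,0]},{"slide":[0,0,0],"twist":[0,0,0]},{"slide":[0,0,30],"twist":[0,0,0]},{"slide":[0,0,35],"twist":[0,0,0]},{"slide":[0,0,35],"twist":[0,0,0]},{"slide":[0,0,0],"twist":[0,0,0]}]' 65; python3 tip.py | tail -1; python3 -m creep '[{"slide":[0.7,-13.7,0],"twist":[0,0,8.6]},{"slide":[0.7,-13.7,0],"twist":[0,0,8.6]},{"slide":[0.7,-13.7,0],"twist":[0,0,8.6]},{"slide":[0.7,-13.7,0],"twist":[0,0,8.6]},{"slide":[0.7,-13.7,0],"twist":[0,0,8.6]},{"slide":[0.7,-13.7,0],"twist":[0,0,8.6]},{"slide":[0.7,-13.7,0],"twist":[0,0,8.6]},{"slide":[0.7,-13.7,0],"twist":[0,0,8.6]}]' ; python3 -m creep '[{"slide":[0.7,-13.7,0],"twist":[0,0,8.6]},{"slide":[0.7,-13.7,0],"twist":[0,0,8.6]},{"slide":[0.7,-13.7,0],"twist":[0,0,8.6]},{"slide":[0.7,-13.7,0],"twist":[0,0,8.6]},{"slide":[0.7,-13.7,0],"twist":[0,0,8.6]},{"slide":[0.7,-13.7,0],"twist":[0,0,8.6]},{"slide":[0.7,-13.7,0],"twist":[0,0,8.6]},{"slide":[0,0,0],"twist":[0,0,0]}]' 40)|grep -vE '^t:'; python3 tip.py | tail -1
```

```text
eef_pos: [0.6101, 0.2352, 0.1587]
tool_rot: [0.001, 0.834, 0.551, 0.004]
contact_force: [0.3, 0.6, -0.6]
finger_gap: 0.065
gripper_force: 0.0
cap px [168 216] [180 229] z max [0.08462047 0.0884653 ]
eef_pos: [0.6121, 0.1242, 0.1515]
tool_rot: [-0.002, 0.375, 0.927, -0.001]
contact_force: [-0.1, -0.7, -0.1]
finger_gap: 0.0649
gripper_force: 0.0
eef_pos: [0.6173, 0.0284, 0.152]
tool_rot: [-0.002, -0.137, 0.991, 0.0]
contact_force: [-1.0, -0.4, 0.1]
finger_gap: 0.04
gripper_force: 0.0
cap px [168 216] [181 229] z max [0.08482097 0.08881035]
```

Cap top is back to 0.0885, fully up. Down onto the key.

```bash
(python3 -m creep '[{"slide":[1,0,-40],"twist":[0,0,0]},{"slide":[0,0,-40],"twist":[0,0,0]},{"slide":[0,0,-25],"twist":[0,0,0]},{"slide":[0,0,-15],"twist":[0,0,0]},{"slide":[0,0,0],"twist":[0,0,0]}]'; python3 -m creep '[{"slide":[0,0,0],"twist":[0,0,0]},{"slide":[0,0,0],"twist":[0,0,0]},{"slide":[0,0,0],"twist":[0,0,0]},{"slide":[0,0,0],"twist":[0,0,0]},{"slide":[0,0,0],"twist":[0,0,0]}]' 4 25)
```

```text
t: 17.7
eef_pos: [0.6184, 0.0294, 0.0327]
tool_rot: [-0.001, -0.138, 0.99, 0.0]
contact_force: [-0.3, 0.1, 0.7]
finger_gap: 0.0399
gripper_force: 0.0
t: 18.32
eef_pos: [0.6207, 0.029, 0.0358]
tool_rot: [0.001, -0.138, 0.99, -0.0]
contact_force: [0.0, 1.1, 6.1]
finger_gap: 0.0084
gripper_force: 30.0
```

```bash
(python3 -m creep '[{"slide":[0,0,2],"twist":[0,0,0]},{"slide":[0,0,0],"twist":[0,0,0]},{"slide":[0,0,0],"twist":[0,0,0]}]' 4 70; python3 -m creep '[{"slide":[0,0,10],"twist":[0,0,0]},{"slide":[0,0,20],"twist":[0,0,0]},{"slide":[0,0,30],"twist":[0,0,0]},{"slide":[0,0,35],"twist":[0,0,0]},{"slide":[0,0,0],"twist":[0,0,0]},{"slide":[0,0,0],"twist":[0,0,0]}]');  python3 - <<'E'
from h import *
a=cam('side');s=manip.read_state();print(s['eef_pos'],s['contact_force'],s['finger_gap'])
np.save('side1.npy',a,allow_pickle=True)
e=s['eef_pos'];u=proj(a,[e])[0].astype(int);print(u)
A=a['color'][u[1]-45:u[1]+45,u[0]-50:u[0]+50]
cv2.imwrite('pics/p6.png',cv2.resize(A[:,:,::-1],None,fx=6,fy=6,interpolation=cv2.INTER_CUBIC))
E
```

```text
t: 18.7
eef_pos: [0.6192, 0.0289, 0.036]
tool_rot: [-0.0, -0.138, 0.99, -0.0]
contact_force: [-0.5, -0.5, 2.3]
finger_gap: 0.0078
gripper_force: 69.8
t: 19.45
eef_pos: [0.6189, 0.0289, 0.131]
tool_rot: [-0.0, -0.138, 0.99, -0.0]
contact_force: [0.0, -0.1, -1.4]
finger_gap: 0.0077
gripper_force: 69.3
[0.6183235  0.02891738 0.12997811] [-0.59263347  0.83008289 -1.21777589] 0.007535660395410552
[219 163]
```

View pics/p6.png

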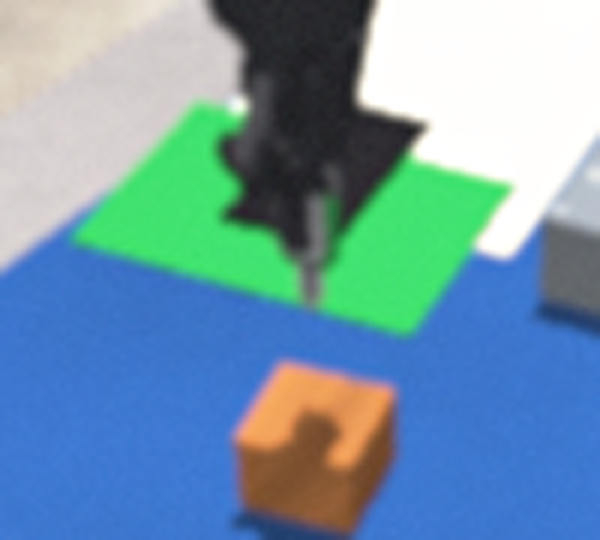

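Side crop: key gripped, blade tip at (314,305) hanging straight, stand empty. Carry it over the switch.

```bash
(python3 -m creep '[{"slide":[-5,-30,0],"twist":[0,0,-1]},{"slide":[-6,-35,0],"twist":[0,0,-1]},{"slide":[-7,-40,0],"twist":[0,0,-1]},{"slide":[-7,-40,0],"twist":[0,0,-1]},{"slide":[-6,-35,0],"twist":[0,0,-1]},{"slide":[-6,-35,0],"twist":[0,0,-1]},{"slide":[-4,-21,0],"twist":[0,0,0]},{"slide":[0,0,0],"twist":[0,0,0]}]'; python3 -m creep '[{"slide":[0,0,-15],"twist":[0,0,0]},{"slide":[0,0,-14],"twist":[0,0,0]},{"slide":[0,0,0],"twist":[0,0,0]}]')
python3 - <<'E'
from h import *
a=cam('side');s=manip.read_state();e=s['eef_pos'];print(e)
pts=[e+[0,0,.009-.027],[.5772,-.207,.071],[.5756,-.209,.071]]
u=proj(a,pts);print(u); c=u[0].astype(int)
A=a['color'][c[1]-30:c[1]+30,c[0]-35:c[0]+35]
print((u-(c-[35,30]))*9)
cv2.imwrite('pics/p7.png',cv2.resize(A[:,:,::-1],None,fx=9,fy=9,interpolation=cv2.INTER_CUBIC))
E
```

```text
t: 20.5
eef_pos: [0.5776, -0.2078, 0.13]
tool_rot: [-0.001, -0.085, 0.996, 0.001]
contact_force: [0.5, -0.2, -1.7]
finger_gap: 0.0075
gripper_force: 69.3
t: 20.88
eef_pos: [0.577, -0.2055, 0.0992]
tool_rot: [-0.002, -0.087, 0.996, 0.001]
contact_force: [0.3, 0.2, -0.5]
finger_gap: 0.0078
gripper_force: 69.3
[ 0.57775026 -0.20597242  0.10048959]
[[276.99696441 142.68815841]
 [277.1503391  145.56107474]
 [277.91282819 145.43347962]]
[[323.97267965 276.19342571]
 [325.35305194 302.04967268]
 [332.21545374 300.90131662]]
```

View pics/p7.png

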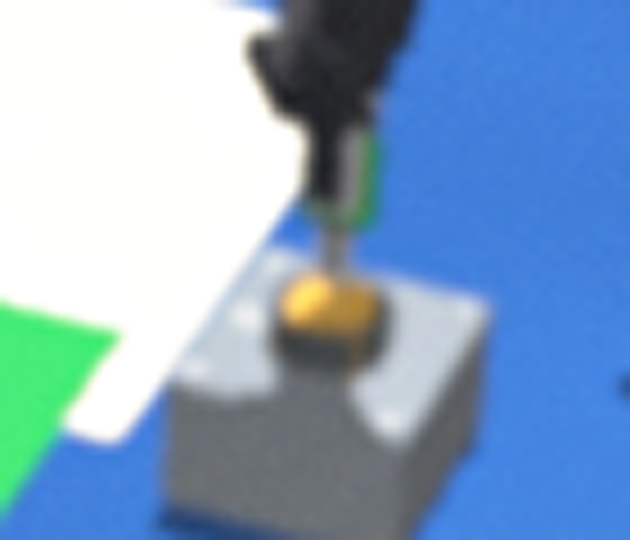

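Side crop: blade tip (335,272) is right above the brass plug centre (332,303). Small correction, then insert while feeling the force.

```bash
(python3 -m creep '[{"slide":[0,-1,-4],"twist":[0,0,0]},{"slide":[0,0,-4],"twist":[0,0,0]},{"slide":[0,0,0],"twist":[0,0,0]}]'; python3 -m creep '[{"slide":[0,0,-2],"twist":[0,0,0]},{"slide":[0,0,-2],"twist":[0,0,0]},{"slide":[0,0,0],"twist":[0,0,0]}]';python3 -m creep '[{"slide":[0,0,-1.5],"twist":[0,0,0]},{"slide":[0,0,-1.5],"twist":[0,0,0]},{"slide":[0,0,0],"twist":[0,0,0]}]')|grep -E 'eef|cont|rot'
```

```text
eef_pos: [0.5783, -0.208, 0.0938]
tool_rot: [-0.0, -0.086, 0.996, 0.0]
contact_force: [-0.6, 0.2, -0.8]
eef_pos: [0.5783, -0.208, 0.0899]
tool_rot: [-0.0, -0.086, 0.996, 0.0]
contact_force: [-0.3, 1.4, -0.4]
eef_pos: [0.5783, -0.208, 0.0869]
tool_rot: [-0.0, -0.086, 0.996, 0.0]
contact_force: [0.1, 0.2, -0.1]
```

```bash
(python3 -m creep '[{"slide":[0,0,-1],"twist":[0,0,0]},{"slide":[0,0,-1],"twist":[0,0,0]},{"slide":[0,0,0],"twist":[0,0,0]}]'; python3 -m creep '[{"slide":[0,0,-1],"twist":[0,0,0]},{"slide":[0,0,-1],"twist":[0,0,0]},{"slide":[0,0,0],"twist":[0,0,0]}]';python3 -m creep '[{"slide":[0,0,-1],"twist":[0,0,0]},{"slide":[0,0,-1],"twist":[0,0,0]},{"slide":[0,0,0],"twist":[0,0,0]}]')|grep -E 'eef|cont'
```

```text
eef_pos: [0.5784, -0.208, 0.085]
contact_force: [0.3, 0.4, -1.1]
eef_pos: [0.5784, -0.2081, 0.083]
contact_force: [0.6, 1.0, -1.1]
eef_pos: [0.5784, -0.208, 0.0809]
contact_force: [0.3, -0.1, -1.1]
```

Blade tip is about 8 mm below the mouth with no force, so it's in the slot. Continue.

```bash
(python3 -m creep '[{"slide":[0,0,-1],"twist":[0,0,0]},{"slide":[0,0,-1],"twist":[0,0,0]},{"slide":[0,0,0],"twist":[0,0,0]}]'; python3 -m creep '[{"slide":[0,0,-1],"twist":[0,0,0]},{"slide":[0,0,-1],"twist":[0,0,0]},{"slide":[0,0,0],"twist":[0,0,0]}]';python3 -m creep '[{"slide":[0,0,-1],"twist":[0,0,0]},{"slide":[0,0,-1],"twist":[0,0,0]},{"slide":[0,0,0],"twist":[0,0,0]}]')|grep -E 'eef|cont'
```

```text
eef_pos: [0.5784, -0.208, 0.0789]
contact_force: [-0.0, -0.2, -0.4]
eef_pos: [0.5787, -0.2082, 0.078]
contact_force: [-2.4, 1.0, 4.8]
eef_pos: [0.579, -0.2084, 0.0775]
contact_force: [-4.8, 1.9, 11.6]
```

```bash
(python3 -m creep '[{"slide":[-2,0,-0.5],"twist":[0,0,0]},{"slide":[2,0.4,-0.5],"twist":[0,0,0]},{"slide":[-2.5,-0.4,-0.3],"twist":[0,0,0]},{"slide":[2,0.4,-0.3],"twist":[0,0,0]},{"slide":[-2,-0.4,-0.3],"twist":[0,0,0]},{"slide":[1,0.2,0],"twist":[0,0,0]},{"slide":[0,0,0],"twist":[0,0,0]}]';python3 -m creep '[{"slide":[-1.5,-0.3,-0.5],"twist":[0,0,0]},{"slide":[3,0.5,-0.5],"twist":[0,0,0]},{"slide":[-3,-0.5,-0.3],"twist":[0,0,0]},{"slide":[3,0.5,-0.3],"twist":[0,0,0]},{"slide":[-3,-0.5,-0.3],"twist":[0,0,0]},{"slide":[1.5,0.3,0],"twist":[0,0,0]},{"slide":[0,0,0],"twist":[0,0,0]}]')|grep -E 't:|eef|cont|rot|gap'; python3 -c "
from h import *
print(manip.read_state()['torque'])"
```

```text
t: 25.18
eef_pos: [0.5771, -0.208, 0.0733]
tool_rot: [-0.0, -0.086, 0.996, -0.0]
contact_force: [-1.2, -1.4, 3.3]
finger_gap: 0.0075
t: 26.05
eef_pos: [0.5772, -0.2078, 0.0717]
tool_rot: [0.0, -0.086, 0.996, 0.0]
contact_force: [0.9, 0.9, 6.1]
finger_gap: 0.0077
[ 0.06882967 -0.19375597  0.0308727 ]
```

```bash
(python3 -m creep '[{"slide":[-1.5,-0.3,-0.6],"twist":[0,0,0]},{"slide":[3,0.5,-0.6],"twist":[0,0,0]},{"slide":[-3,-0.5,-0.6],"twist":[0,0,0]},{"slide":[3,0.5,-0.6],"twist":[0,0,0]},{"slide":[-3,-0.5,-0.6],"twist":[0,0,0]},{"slide":[1.5,0.3,0],"twist":[0,0,0]},{"slide":[0,0,0],"twist":[0,0,0]}]';python3 -m creep '[{"slide":[-1.5,-0.3,-0.6],"twist":[0,0,0]},{"slide":[3,0.5,-0.6],"twist":[0,0,0]},{"slide":[-3,-0.5,-0.6],"twist":[0,0,0]},{"slide":[3,0.5,-0.6],"twist":[0,0,0]},{"slide":[-3,-0.5,-0.6],"twist":[0,0,0]},{"slide":[1.5,0.3,0],"twist":[0,0,0]},{"slide":[0,0,0],"twist":[0,0,0]}]')|grep -E 't:|eef|cont|gap'
```

```text
t: 26.92
eef_pos: [0.5774, -0.2077, 0.0683]
tool_rot: [0.001, -0.086, 0.996, 0.0]
contact_force: [3.9, 0.8, 2.8]
finger_gap: 0.0076
t: 27.8
eef_pos: [0.5771, -0.2077, 0.0649]
tool_rot: [0.0, -0.086, 0.996, 0.0]
contact_force: [5.2, 0.9, -0.5]
finger_gap: 0.0076
```

```bash
(python3 -m creep '[{"slide":[1,0,-1],"twist":[0,0,0]},{"slide":[0,0,-1],"twist":[0,0,0]},{"slide":[0,0,0],"twist":[0,0,0]}]';python3 -m creep '[{"slide":[1,0,-1],"twist":[0,0,0]},{"slide":[0,0,-1],"twist":[0,0,0]},{"slide":[0,0,0],"twist":[0,0,0]}]';python3 -m creep '[{"slide":[0,0,-1],"twist":[0,0,0]},{"slide":[0,0,-1],"twist":[0,0,0]},{"slide":[0,0,0],"twist":[0,0,0]}]')|grep -E 'eef|cont'
```

```text
eef_pos: [0.5773, -0.2078, 0.0627]
contact_force: [2.0, -0.5, -0.3]
eef_pos: [0.5778, -0.2079, 0.0619]
contact_force: [-4.3, 1.7, 7.6]
eef_pos: [0.578, -0.208, 0.0618]
contact_force: [-7.9, 2.5, 14.2]
```

Hard stop at 0.0618, where home was predicted. Now relax the side force and turn clockwise.

```bash
(python3 -m creep '[{"slide":[-2,1,1],"twist":[0,0,0]},{"slide":[0,0,0],"twist":[0,0,0]},{"slide":[0,0,0],"twist":[0,0,-8]},{"slide":[0,0,0],"twist":[0,0,-8]},{"slide":[0,0,0],"twist":[0,0,-8]},{"slide":[0,0,0],"twist":[0,0,0]}]' - 100;python3 -m creep '[{"slide":[0,0,0],"twist":[0,0,-8]},{"slide":[0,0,0],"twist":[0,0,-8]},{"slide":[0,0,0],"twist":[0,0,-8]},{"slide":[0,0,0],"twist":[0,0,0]}]')|grep -vE 't:'; python3 -c "
from h import *
print(manip.read_state()['torque'])"
```

```text
eef_pos: [0.5777, -0.2078, 0.062]
contact_force: [-0.1, -0.6, 7.0]
finger_gap: 0.0073
gripper_force: 98.5
eef_pos: [0.5777, -0.2079, 0.062]
contact_force: [-0.4, -1.9, 7.6]
finger_gap: 0.0071
gripper_force: 98.5
[-0.26875287  0.11643932  0.039846  ]
```

```bash
(python3 -m creep '[{"slide":[0,0,0],"twist":[0,0,-8]},{"slide":[0,0,0],"twist":[0,0,-8]},{"slide":[0,0,0],"twist":[0,0,-8]},{"slide":[0,0,0],"twist":[0,0,-8]},{"slide":[0,0,0],"twist":[0,0,-8]},{"slide":[0,0,0],"twist":[0,0,0]}]'; python3 -c "
from h import *
print(manip.read_state()['torque'])"; python3 -m creep '[{"slide":[0,0,0],"twist":[0,0,-4]},{"slide":[0,0,0],"twist":[0,0,-4]},{"slide":[0,0,0],"twist":[0,0,0]}]')|grep -vE 't:[^o]'; python3 -c "
from h import *
s=manip.read_state();print(s['torque'],s['tool_rot'])"
```

```text
eef_pos: [0.5779, -0.2079, 0.062]
contact_force: [-0.1, -0.6, 6.3]
finger_gap: 0.0075
gripper_force: 98.4
[-0.18213743  0.07163642  0.10699895]
eef_pos: [0.5779, -0.2078, 0.062]
contact_force: [0.2, -1.6, 7.8]
finger_gap: 0.0075
gripper_force: 98.4
[-1.83566182e-01  1.11437435e-04  1.16345631e-01] [ 1.34659847e-03  6.82639587e-01  7.30753974e-01 -1.07836520e-04]
```

```bash
python3 -m creep '[{"slide":[0,0,0],"twist":[0,0,-3]},{"slide":[0,0,0],"twist":[0,0,-3]},{"slide":[0,0,0],"twist":[0,0,0]}]'; T='from h import *
s=manip.read_state();print(s["torque"],s["tool_rot"])'; python3 -c "$T"; python3 -m creep '[{"slide":[0,0,0],"twist":[0,0,-3]},{"slide":[0,0,0],"twist":[0,0,-3]},{"slide":[0,0,0],"twist":[0,0,0]}]';python3 -c "$T"
```

```text
t: 31.68
eef_pos: [0.5779, -0.2079, 0.062]
tool_rot: [0.001, 0.72, 0.694, -0.0]
contact_force: [0.1, -1.6, 6.4]
finger_gap: 0.0069
gripper_force: 98.4
[-0.23266677 -0.06172548  0.23540139] [ 1.40263590e-03  7.19797994e-01  6.94182164e-01 -6.06299564e-05]
t: 32.05
eef_pos: [0.5779, -0.2081, 0.062]
tool_rot: [0.002, 0.755, 0.656, -0.0]
contact_force: [0.4, -0.7, 7.7]
finger_gap: 0.0076
gripper_force: 98.5
[-0.39369044 -0.04125374  0.46716148] [ 1.69947706e-03  7.54770184e-01  6.55987047e-01 -2.75780117e-04]
```

Torque has climbed to 0.47 N·m, well above the spring, at 108° of hand turn, so it is at the stop. Final numeric check before handing in.

```bash
python3 -m creep '[{"slide":[0,0,0],"twist":[0,0,0]},{"slide":[0,0,0],"twist":[0,0,0]},{"slide":[0,0,0],"twist":[0,0,0]},{"slide":[0,0,0],"twist":[0,0,0]}]' | grep -E 'rot|cont|gap'; python3 - <<'E'
from h import *
a=cam('side');b=np.load('side0.npy',allow_pickle=True).item()
for n,p in (('mic',[.476,-.411,.05]),('ring',[.421,-.099,.01]),('block',[.424,.117,.03]),('cap',[.608,.234,.08])):
    u=proj(a,[p])[0].astype(int); sl=np.s_[u[1]-12:u[1]+12,u[0]-12:u[0]+12]
    print(n,np.abs(a['z_map'][sl]-b['z_map'][sl]).mean().round(4),np.abs(a['color'][sl].astype(int)-b['color'][sl]).mean().round(1))
print(manip.read_state()['torque'])
E
```

```text
tool_rot: [0.002, 0.755, 0.656, -0.0]
contact_force: [1.1, -1.6, 6.3]
finger_gap: 0.0075
mic 0.0162 12.5
ring 0.0113 27.8
block 0.0137 11.5
cap 0.0083 12.6
[-0.37472404 -0.05804848  0.41075424]
```

```bash
python3 -c "
from cell import manip
print(manip.close_job())"
```

```text
the job is handed in; nothing more can be done
None
```

I handed the job in at about 33 s: the emergency stop was pressed until it latched and twisted back fully up, and the key is home in the switch, gripped and held a quarter turn clockwise against the stop. I never commanded the arm near the measuring tools, though the final before/after image check was too noisy to confirm they had not moved.

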